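# Pin the agitator hub and press its keyed drive shaft home

## Robot

A 6-joint arm with a two-finger parallel gripper is mounted at the origin on the work surface. World frame = base frame: x ahead of the robot, y to its left, z up, the work surface at z = 0. Lengths are in m, angles in rad, forces in N, time in s.
With the tool pointing down it reaches from about 0.3 to 0.75 m from the base axis. Payload 8.5 kg.
Tool frame: the origin (TCP) lies midway between the tips of the shut fingers; the grasp point (between the pads) lies 19 mm behind it; z points along the fingers, y is the line along which they close (so a half turn about z gives the same grasp; the last joint's range is limited). The gripper opens to 88 mm and grips with 3 to 60 N. Pads are 18 mm wide; open, the fingers measure 123 mm over their backs; the gripper's body (75 mm by 187 mm) begins 45 mm behind the grasp point.
Start: joints at [0.898, 0.381, 1.297, -0, 1.464, -0.215], TCP at [0.243, 0.493, 0.239] pointing down, gripper open.
Joint ranges: [-3.11, 3.11], [-0.89, 2.33], [0.22, 2.48], [-1.42, 4.56], [0.17, 2.85], [-2.88, 2.88]. Speed limits (rad/s): [2.39, 2.39, 3.14, 3.14, 3.14, 3.14].

## Interface

Orientations are given as a unit quaternion [x, y, z, w].
In Python, from bench import status, cams, job_done gives the robot as it stands.
- The arm moves only by the tool send_rows, never from a script. Its argument "steps" is a list of rows, each an object with "dp": the shift along the tool's x, y, z in units of 0.075 m (1.0 is 0.075 m), a list of three; "turn": the turn, a rotation vector about the tool's x, y, z in units of 0.15 rad (1.0 is 0.15 rad), a list of three. A call has 1 to 12 rows; each row shifts and turns the commanded pose from where the row before left it, along the tool's axes as they then stand; what a row does not reach is not made up. A row lasts 1/10 s, in which the tool goes at most 50 mm and 8.59 degrees, less where a joint would pass 70% of its speed; a pose out of reach is approached as far as the arm can. A call with a number of a shift or a turn outside -1 to 1 is refused whole. A call with a gripper value outside its range is refused whole. "grip" is the closure, from -1 (fully open) to 1 (shut), set as the call begins (left out, the last holds). The fingers move at their own pace and stop on an object; "force" is the grip in N (left out, the last holds). Time passes only in rows, so rows that do not move let the fingers close. It gives the time, the measured TCP pose, the force, the opening and the grip force at its end, in the units of the state.
- status.get_state(): the state, without advancing time (a new reading comes with each control period).
- cams.grab_frame(name): name is "side" or "top"; returns a dict with "image" (384x512x3 uint8, red, green, blue), "vfov" (degrees; the focal length in pixels is half the picture's height over the tangent of half this angle, whatever the lens; pixels are square), "cx", "cy" (the principal point, pixels), "position" and "attitude" of the camera in the world. Camera axes: x right, y up, looking along -z (the intrinsics and any distortion apply to the point x, -y, -z); pixel columns grow to the right and rows downward; lengths in m; the calibration is good to about 2 mm. A picture is of the moment at which its call begins. There is no depth.
- job_done(): hands the job in; it is judged then, once.
The state is a dict: "clock": time; "joint_pos": joint angles; "qd": joint speeds; "joint_torque": joint torques, N m; "eef_pos": TCP position; "orientation": TCP orientation; "force": force on the tool from outside, world axes, zero at the start; "wrist_torque": the same for the moment, N m; "finger_gap": finger opening in m; "grasp_force": force on a finger pad.
Only numpy, scipy, OpenCV 4.12 (cv2) and the standard library are available. Lean on these libraries where they do the work, as an engineer would, in place of code of your own. Each camera call takes 0.05 s, during which the arm holds its last target. There are 200 camera calls.

## Task

First lock the agitator hub on the bioreactor head plate: take the slim locking pin from its rack, push it through the hole in the hub's ear until its collar sits down on the ear, and let go of it. Then take the drive shaft that has a key on its side and a lug on its collar (not the plain one), push it into the hub, turning it until the key slips into the keyway, and keep pushing against the spring until its collar sits on the hub's face. Finish while still gripping the shaft and holding it pressed fully home, as the spring would push it out again; the pin stays in and everything else is left where it is.

Things in the scene. Friction and masses are not known exactly. Their poses are not given: they have to be found in the camera images.
- lock_pin_mid (a point): Grip middle of the upright steel locking pin, 70 mm long: tapered shank 8 mm across, 24 long; collar 22 across, 5 thick; round grip 14 across, 41 long. Point is 50 mm above the tip, 26 above the collar's underside, 20 below the top; z up along the pin. Starts in a hole of the white pin rack (70x150 mm, 34 high), collar on the rack's top.
- ear_hole (a point): Centre of the hole's mouth on the top face of the hub's ear, a flat lug 34 mm wide sticking out from the hub's foot over the steel head plate; 70 mm above the table. Hole 9.5 mm wide, runs down through the plate. Pin home: its collar rests on the ear, its mid point 26 mm above this point. z up.
- keyed_shaft_mid (a point): Middle of the 24x24 mm square drive end (80 long) of the upright steel keyed shaft, 0.3 kg; 82 mm above its nose. Nose 18 mm deep in the white shaft rack (80x170, 34 high). Pilot 20 across, tapered nose; collar 38 across, 36-42 above nose. x points to the key (6 wide, tapered foot, 5 proud, from 20 above nose up) and to a lug 6 mm out of the collar's rim above it. Square's sides along x, y; z up.
- hub_mouth (a point): Bore centre on the top face of the drive hub, a steel barrel 52 mm across, top 108 mm above the table. Bore 21.5 mm. Keyway 8.5 wide, open at the top, on the side x points to; y points to the ear hole, 62 mm from the axis. The key lands on the face with the nose 20 mm in; enters when both x axes line up (about 10 degrees; its foot is tapered). Home: shaft collar on the face, shaft mid 46 mm above this. z up.
- drive_hub (a joint): turn of the hub on the head plate, rad, counter-clockwise from above; 0 at the start, where the ear hole and the plate's hole line up. The hub is stiff (0.25 N m) and free to turn until pinned; with the pin in it has a few hundredths of a radian of play.
- plunger (a joint): spring plunger inside the bore, m: 0 = out, its top 25.5 mm below the hub's top face; about 0.0105 when the shaft is fully home. It pushes back with 6 N at first touch and about 10 N at home.
- plain_shaft_mid (a point): Bystander: middle of the drive end of the plain shaft in the other hole of the shaft rack, the same shape and size but with no key and no lug; 90 mm from the keyed shaft.
- blank_plug_mid (a point): Bystander: blanking plug, 39 mm tall with a broad flat head 28 mm across, in the other hole of the pin rack, 90 mm from the pin.
- sample_bottle_mid (a point): Bystander: small bottle 52 mm across, 110 mm tall; its middle.
- beaker_mid (a point): Bystander: clear beaker 64 mm across, 75 mm tall; its middle.
- wrench_mid (a point): Bystander: open-ended wrench, 160 mm long, lying flat.

How it is judged:
By the outcome, as a careful person would: the job done as asked, in the order asked, and still so for the second after the job is handed in, while the arm keeps its last pose, push and grip.
It also fails if it takes over 67 s, if anything falls off the work surface, if the arm or the gripper's body presses on something with over 40 N, if the wrist force passes 120 N, or if a joint passes its speed limit or range.

## Working session

There is one attempt and no reset: what is moved stays moved. The work goes in short steps, Python scripts to look and compute and a tool call to move; the robot and the scene stay as the last step left them, time stands still between calls to the robot, and variables do not carry over. Pictures are saved under pics/ and viewed, at most 10 in all, crops included, and the job is handed in when it is done.

Besides the shell and the picture viewer there is one more tool, called after "Request:" by a JSON object that holds its "name" and its "arguments". send_rows: Moves the arm, as the interface text tells. Shifts and turns lie within -1 to 1; 1 stands for 0.075 m of shift or 0.15 rad of turn. Its arguments: {"type":"object","properties":{"steps":{"type":"array","items":{"type":"object","properties":{"dp":{"type":"array","items":{"type":"number"}},"turn":{"type":"array","items":{"type":"number"}}}}},"grip":{"type":"number"},"force":{"type":"number"}},"required":["steps"]}

```bash
ls; mkdir -p pics
python3 - <<'E'
from bench import status,cams
import cv2
print(status.get_state())
for n in("top","side"):
    f=cams.grab_frame(n); im=f.pop("image"); print(n,f)
    cv2.imwrite(f"pics/{n}0.png",cv2.resize(im[...,::-1],(800,600),interpolation=cv2.INTER_CUBIC))
    cv2.imwrite(f"raw_{n}0.png",im[...,::-1])
E
```

```text
pics
{'clock': 0.0, 'joint_pos': array([ 8.97685292e-01,  3.81173662e-01,  1.29826136e+00, -2.89404654e-05,
        1.46359050e+00, -2.15277283e-01]), 'qd': array([-0.0008792 ,  0.000408  ,  0.00217473, -0.00046606, -0.00111227,
        0.00030263]), 'joint_torque': array([-8.37133030e-04, -4.37930310e+01, -2.24561852e+01,  7.13172834e-02,
        3.50950600e-02, -6.65037646e-05]), 'eef_pos': array([0.24291911, 0.49313003, 0.23814956]), 'orientation': array([ 2.26921213e-01,  9.73912855e-01, -6.53091557e-04, -2.94883547e-04]), 'force': array([ 0.41885079, -0.23812816,  1.0009678 ]), 'wrist_torque': array([ 0.02766597,  0.03370321, -0.0414975 ]), 'grasp_force': 0.0, 'finger_gap': 0.0880550019162261}
top {'vfov': 56.60791851689335, 'cx': 252.49282421004628, 'cy': 192.15710495655588, 'position': array([ 0.42906669, -0.01406787,  0.98759326]), 'attitude': array([-0.06619348,  0.05226672,  0.7109331 , -0.69818388])}
side {'vfov': 52.82348556981887, 'cx': 258.5035880673062, 'cy': 191.9978124262379, 'position': array([ 0.08742358, -0.70089797,  0.62226236]), 'attitude': array([ 0.45822767, -0.14591453, -0.27118621,  0.83378318])}
```

View pics/top0.png

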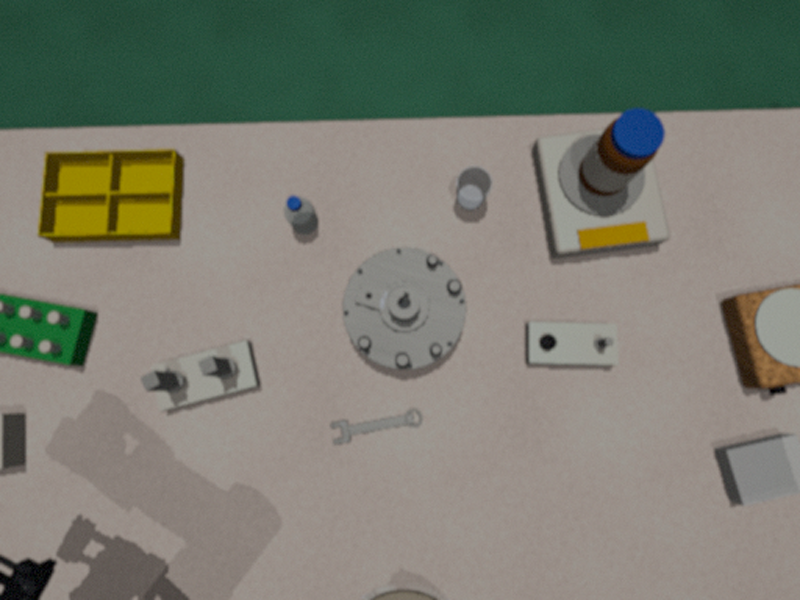

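View pics/side0.png

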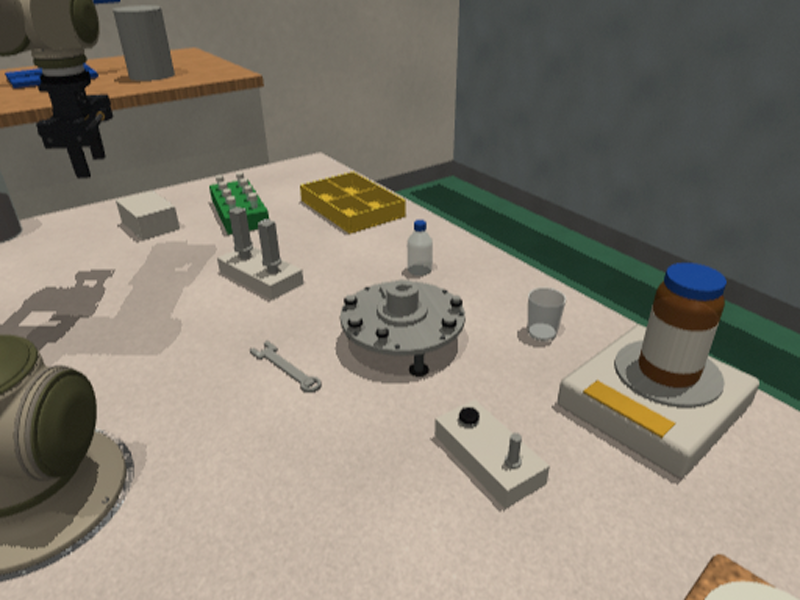

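The top view shows the hub at about (403,302), with its ear towards (368,296). The pin is at (603,343) and the shafts are at (165,380) and (218,365). I'll make enlarged crops.

```bash
cat > h.py <<'E'
import numpy as np,cv2
from scipy.spatial.transform import Rotation as R
def crop(im,x0,y0,w,h,s):
    c=cv2.resize(im[y0:y0+h,x0:x0+w],None,fx=s,fy=s,interpolation=cv2.INTER_CUBIC)
    for i in range(0,w,10):
        cv2.putText(c,str(x0+i),(i*s,9),0,.33,(0,0,255),1); cv2.line(c,(i*s,10),(i*s,15),(0,0,255),1)
    for j in range(10,h,10):
        cv2.putText(c,str(y0+j),(0,j*s+3),0,.33,(0,0,255),1)
    return c
def ray(f,u,v):
    F=192/np.tan(np.radians(f["vfov"]/2))
    d=np.array([(u-f["cx"])/F,-(v-f["cy"])/F,-1]); return f["position"],R.from_quat(f["attitude"]).apply(d)
def onz(f,u,v,z):
    p,d=ray(f,u,v); return p+d*(z-p[2])/d[2]
def proj(f,P):
    F=192/np.tan(np.radians(f["vfov"]/2))
    c=R.from_quat(f["attitude"]).inv().apply(np.asarray(P)-f["position"]); return f["cx"]+F*c[...,0]/-c[...,2],f["cy"]-F*c[...,1]/-c[...,2]
A=np.array
top=dict(vfov=56.60791851689335,cx=252.49282421,cy=192.15710496,position=A([.42906669,-.01406787,.98759326]),attitude=A([-0.06619348,0.05226672,0.7109331,-0.69818388]))
side=dict(vfov=52.82348556981887,cx=258.503588,cy=191.9978124,position=A([.08742358,-.70089797,.62226236]),attitude=A([.45822767,-.14591453,-.27118621,.83378318]))
E
python3 - <<'E'
from h import *
t=cv2.imread("raw_top0.png");s=cv2.imread("raw_side0.png")
a=np.hstack([crop(t,210,150,100,75,4),crop(t,85,210,100,75,4)])
b=np.hstack([crop(s,205,165,100,75,4),crop(s,130,120,100,75,4)])
cv2.imwrite("pics/c1.png",np.vstack([a,b]))
c=np.hstack([crop(t,330,195,80,60,5),crop(s,270,250,80,80,5)[:300]])
d=np.hstack([crop(s,305,265,40,40,7)])
cv2.imwrite("pics/c2.png",np.vstack([c,np.pad(d,((0,0),(0,520),(0,0)))]))
E
```

```text
(no output)
```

View pics/c1.png

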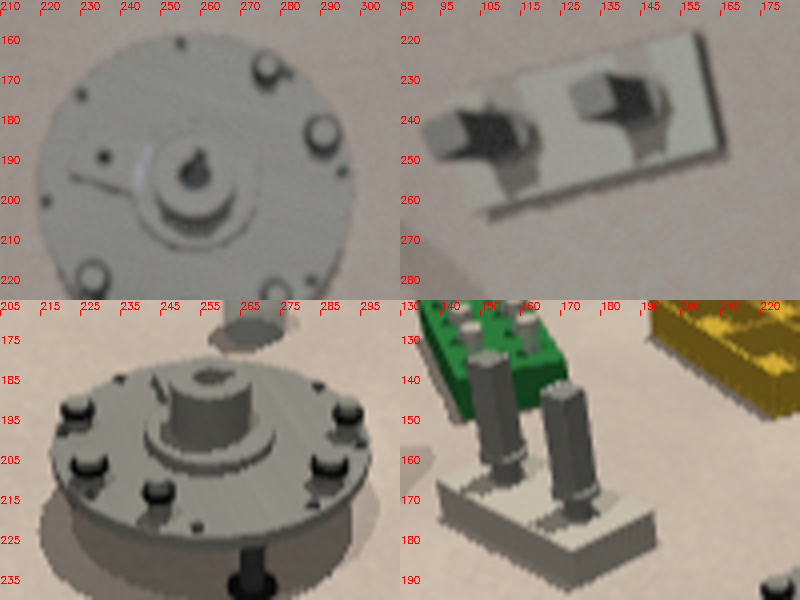

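View pics/c2.png

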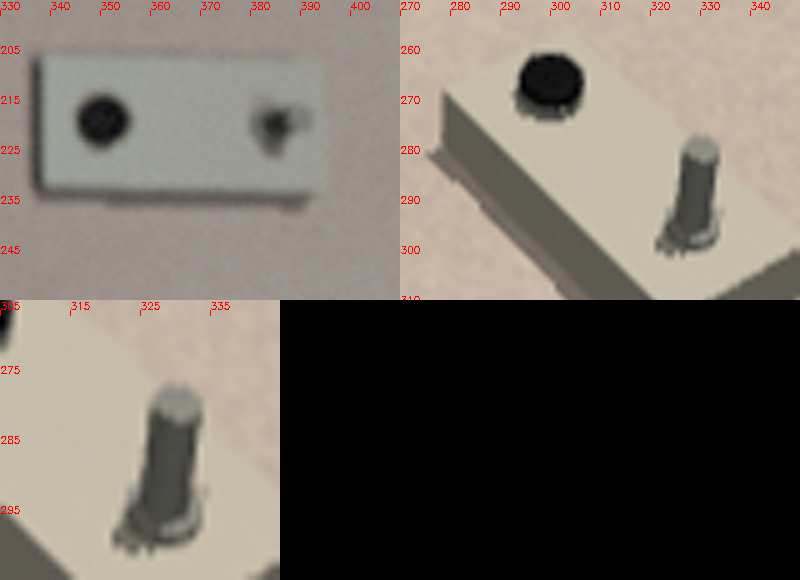

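```bash
cat > loc.py <<'E'
from h import *
from scipy.optimize import least_squares
def tri(ut,us):
    (p,d),(q,e)=ray(top,*ut),ray(side,*us)
    s=np.linalg.lstsq(np.c_[d,-e],q-p,rcond=None)[0]; a,b=p+s[0]*d,q+s[1]*e
    return (a+b)/2,np.linalg.norm(a-b)
E
python3 - <<'E'
from loc import *
from bench import cams
print("bore top",onz(top,258.7,193.3,.108),"side",onz(side,257.5,184,.108))
print("ear top",onz(top,236,189.3,.070))
print("pin top tri",tri((404.5-0,219.),(329.8,279.8)))
# top px of pin top in c2: (302,118)/5+(330,195)
print("pin",tri((390.4,218.6),(330,280)), onz(side,330,280,.034+.046))
print("plug",onz(top,350.6,219.,.05))
# shaft tops z=.016+.122=.138
print("L top",onz(top,85+45/4,210+135/4,.138),onz(side,130+90/4,120+60/4,.138))
print("R top",onz(top,85+190/4,210+95/4,.138),onz(side,130+165/4,120+92/4,.138))
im={n:np.mean([cams.grab_frame(n)["image"].astype(float) for _ in range(4)],0)[...,::-1] for n in("top","side")}
for n in im: cv2.imwrite(f"avg_{n}.png",im[n])
f=lambda i:np.clip((i-20)*1.5,0,255).astype(np.uint8)
t,s=f(im["top"]),f(im["side"])
a=np.hstack([crop(t,88,230,36,27,11),crop(t,125,220,36,27,11)])
b=np.hstack([crop(s,145,150,36,27,11),crop(s,162,160,36,27,11)])
cv2.imwrite("pics/c3.png",np.vstack([a,b]))
E
```

```text
bore top [ 0.57496279 -0.01337879  0.108     ] side [ 0.57827224 -0.01312556  0.108     ]
ear top [0.59305222 0.04583296 0.07      ]
pin top tri (array([ 0.49784961, -0.36500359,  0.10588572]), np.float64(0.015543009376359796))
pin (array([ 0.508925  , -0.34572318,  0.08015256]), np.float64(0.0019445069621918199)) [ 0.51002131 -0.34597982  0.08      ]
plug [ 0.51159892 -0.25262333  0.05      ]
L top [0.45589248 0.3756762  0.138     ] [0.4598268  0.36885812 0.138     ]
R top [0.47808445 0.28967914 0.138     ] [0.48136372 0.28260247 0.138     ][ WARN:0@6.814] global loadsave.cpp:1063 imwrite_ Unsupported depth image for selected encoder is fallbacked to CV_8U.
```

View pics/c3.png

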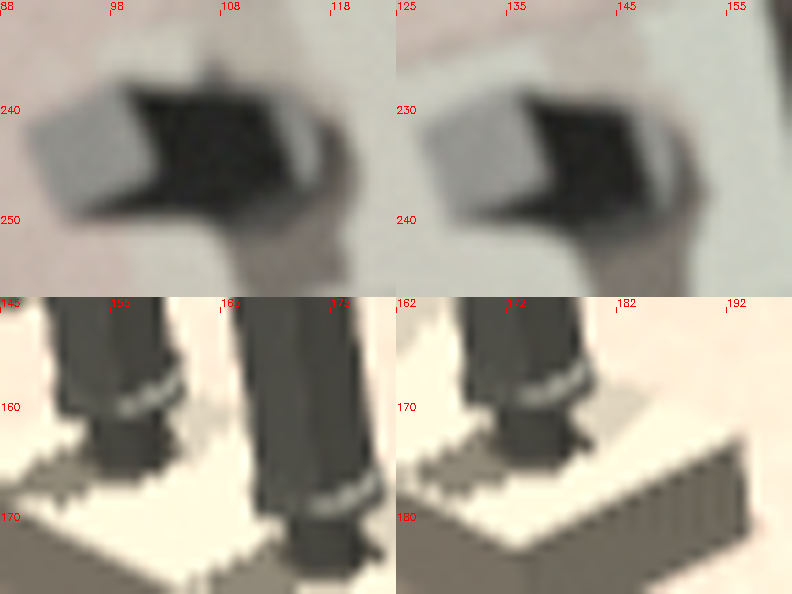

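The left shaft in the top crop has a lug poking out at (107,236), and the right shaft has none. So the left one is keyed, with its x roughly along world +x. The top and side positions disagree by several mm, so I'll check lens distortion on the table's straight edge.

Run:
```python
from h import *
g=cv2.GaussianBlur(cv2.imread("avg_top.png")[...,2].astype(np.float32),(5,5),1)
xs=np.arange(5,510,5); ys=[]
for x in xs:
    d=np.diff(g[55:95,x-2:x+3].mean(1)); i=int(np.argmax(d)); 
    o=(d[i-1]-d[i+1])/2/(d[i-1]-2*d[i]+d[i+1]) if 0<i<len(d)-1 else 0
    ys.append(55.5+i+o)
ys=np.array(ys); p=np.polyfit(xs,ys,1); r=ys-np.polyval(p,xs)
print(np.round(r[::5],2), p)
F=192/np.tan(np.radians(top["vfov"]/2))
ok=abs(r)<3
from scipy.optimize import least_squares
def und(k):
    x,y=(xs[ok]-top["cx"])/F,(ys[ok]-top["cy"])/F
    K=np.array([[1,0,0],[0,1,0],[0,0,1.]])
    q=cv2.undistortPoints(np.c_[x,y][:,None].astype(np.float64),K,np.array([k,0,0,0,0]))[:,0]
    return F*(q[:,1]-np.polyval(np.polyfit(q[:,0],q[:,1],1),q[:,0]))
for k in np.arange(-.3,.31,.05): print(round(k,2),round(float(np.std(und(k))),3))
```

```text
[ 0.32  0.22 -0.04  0.18  0.04 -0.19  0.04 -0.11 -0.31 -0.06 -0.26 -0.41
 -0.24 -0.43 -0.57 -0.41  5.43 -0.7  -0.54 -0.74 -0.78] [-2.45091043e-02  8.20039825e+01]
-0.3 26.56
-0.25 10.503
-0.2 6.252
-0.15 3.871
-0.1 2.243
-0.05 1.037
-0.0 0.329
0.05 0.872
0.1 1.525
0.15 2.099
0.2 2.603
0.25 3.047
0.3 3.443
```

```bash
cat >> h.py <<'E'
def yaw(q):  # angle of tool y, deg
    y=R.from_quat(q).apply([0,1,0]); return np.degrees(np.arctan2(y[1],y[0]))
def to(P):   # units of dp to reach P from now, in present tool axes
    from bench import status
    s=status.get_state(); q=R.from_quat(s["orientation"])
    print("t",round(s["clock"],2),"pos",s["eef_pos"].round(4),"yaw",round(yaw(s["orientation"]),2),"tilt",q.apply([0,0,1]).round(4),"F",s["force"].round(1),"M",s["wrist_torque"].round(2),"gap",round(s["finger_gap"],4),"gf",round(s["grasp_force"],1))
    print("dp units",(q.inv().apply(np.array(P)-s["eef_pos"])/.075).round(3))
E
python3 - <<'E'
from h import *
C=[onz(top,*c,.138) for c in [(90.3,242.3),(99.1,237.7),(102.3,245.5),(94.5,250.2)]]
C=np.array(C);print(C.mean(0));
for i in range(4):
    d=C[(i+1)%4]-C[i];print(np.linalg.norm(d).round(4),np.degrees(np.arctan2(d[1],d[0])).round(1)%90)
c=C.mean(0).copy();c[2]=.055
print("collar centre px",proj(top,c))
for a in (15,20,25,30): print(a,proj(top,c+.025*np.array([np.cos(np.radians(a)),np.sin(np.radians(a)),0])))
E
```

```text
[0.45548998 0.37493302 0.138     ]
0.0231 27.1
0.0205 25.099999999999994
0.021 30.700000000000003
0.0219 30.8
collar centre px (np.float64(110.92968152365171), np.float64(244.66688369672613))
15 (np.float64(108.9416461615979), np.float64(235.40429144359024))
20 (np.float64(108.14172240502413), np.float64(235.66973630314692))
25 (np.float64(107.36277676231316), np.float64(236.00341318439604))
30 (np.float64(106.61066890117505), np.float64(236.40283743846066))
```

Request:
{"name": "send_rows", "arguments": {"steps": [{"turn":[0,0,0.784]},{"turn":[0,0,0.784]},{"turn":[0,0,0.784]},{"turn":[0,0,0.784]},{"turn":[0,0,0.784]},{"turn":[0,0,0.784]},{"turn":[0,0,0.784]},{"turn":[0,0,0.784]},{"turn":[0,0,0.784]},{"turn":[0,0,0.784]},{"turn":[0,0,0.784]},{"turn":[0,0,0.784]}], "grip": -1}}

```text
invalid input at $.steps[0]: expected keys dp, turn
```

Request:
{"name": "send_rows", "arguments": {"steps": [{"dp":[-0.4,0.277,0]},{"dp":[-0.4,0.277,0]},{"dp":[-0.4,0.277,0]},{"dp":[-0.4,0.277,0]},{"dp":[-0.4,0.277,0]},{"dp":[-0.4,0.277,0]},{"dp":[-0.4,0.277,0]},{"dp":[-0.4,0.277,0]},{"dp":[-0.4,0.277,0]},{"dp":[-0.4,0.277,0]},{"dp":[-0.4,0.277,0]},{"dp":[-0.4,0.277,0]}]}}

```text
invalid input at $.steps[0]: expected keys dp, turn
```

Request:
{"name": "send_rows", "arguments": {"steps": [{"dp":[-0.4,0.277,0]},{"dp":[-0.4,0.277,0]},{"dp":[-0.4,0.277,0]},{"dp":[-0.4,0.277,0]},{"dp":[-0.4,0.277,0]},{"dp":[-0.4,0.277,0]},{"dp":[-0.4,0.277,0]},{"dp":[-0.4,0.277,0]},{"dp":[-0.4,0.277,0]},{"dp":[-0.4,0.277,0]},{"dp":[-0.4,0.277,0]},{"dp":[0,0,0]}]}}

```text
invalid input at $.steps[0]: expected keys dp, turn
```

```bash
python3 -c "
from h import *
to([.509,-.346,.045])"
```

```text
t 0.5 pos [0.2431 0.4933 0.2387] yaw 63.77 tilt [-0.e+00 -1.e-04 -1.e+00] F [ 0.1 -0.4  0.2] M [-0.02 -0.   -0.01] gap 0.0884 gf 0.0
dp units [-8.126 -8.472  2.583]
```

Request:
{"name": "send_rows", "arguments": {"steps": [{"dp":[0,0,0],"turn":[0,0,0.784]},{"dp":[0,0,0],"turn":[0,0,0.784]},{"dp":[0,0,0],"turn":[0,0,0.784]},{"dp":[0,0,0],"turn":[0,0,0.784]},{"dp":[0,0,0],"turn":[0,0,0.784]},{"dp":[0,0,0],"turn":[0,0,0.784]},{"dp":[0,0,0],"turn":[0,0,0.784]},{"dp":[0,0,0],"turn":[0,0,0.784]},{"dp":[0,0,0],"turn":[0,0,0.784]},{"dp":[0,0,0],"turn":[0,0,0.784]},{"dp":[0,0,0],"turn":[0,0,0.784]},{"dp":[0,0,0],"turn":[0,0,0.784]}], "grip": -1}}

```text
clock: 1.7
eef_pos: [0.2431, 0.4933, 0.2388]
orientation: [0.806, 0.592, -0.0, -0.0]
force: [0.3, 0.2, -0.1]
finger_gap: 0.0881
grasp_force: 0.0
```

Request:
{"name": "send_rows", "arguments": {"steps": [{"dp":[-0.4,0.277,0],"turn":[0,0,0]},{"dp":[-0.4,0.277,0],"turn":[0,0,0]},{"dp":[-0.4,0.277,0],"turn":[0,0,0]},{"dp":[-0.4,0.277,0],"turn":[0,0,0]},{"dp":[-0.4,0.277,0],"turn":[0,0,0]},{"dp":[-0.4,0.277,0],"turn":[0,0,0]},{"dp":[-0.4,0.277,0],"turn":[0,0,0]},{"dp":[-0.4,0.277,0],"turn":[0,0,0]},{"dp":[-0.4,0.277,0],"turn":[0,0,0]},{"dp":[-0.4,0.277,0],"turn":[0,0,0]},{"dp":[-0.4,0.277,0],"turn":[0,0,0]},{"dp":[-0.4,0.277,0],"turn":[0,0,0]}]}}

```text
clock: 2.9
eef_pos: [0.3758, 0.0745, 0.239]
orientation: [0.804, 0.594, 0.0, 0.0]
force: [0.2, -0.1, 0.3]
finger_gap: 0.0879
grasp_force: 0.0
```

Request:
{"name": "send_rows", "arguments": {"steps": [{"dp":[-0.4,0.277,0],"turn":[0,0,0]},{"dp":[-0.4,0.277,0],"turn":[0,0,0]},{"dp":[-0.4,0.277,0],"turn":[0,0,0]},{"dp":[-0.4,0.277,0],"turn":[0,0,0]},{"dp":[-0.4,0.277,0],"turn":[0,0,0]},{"dp":[-0.4,0.277,0],"turn":[0,0,0]},{"dp":[-0.4,0.277,0],"turn":[0,0,0]},{"dp":[-0.4,0.277,0],"turn":[0,0,0]},{"dp":[-0.4,0.277,0],"turn":[0,0,0]},{"dp":[-0.4,0.277,0],"turn":[0,0,0]},{"dp":[-0.4,0.277,0],"turn":[0,0,0]},{"dp":[0,0,0],"turn":[0,0,0]}]}}

```text
clock: 4.1
eef_pos: [0.4975, -0.3101, 0.2377]
orientation: [0.805, 0.593, -0.0, 0.0]
force: [-0.0, 0.7, -1.2]
finger_gap: 0.088
grasp_force: 0.0
```

```bash
python3 -c "
from h import *
to([.509,-.346,.045])"
```

```text
t 4.1 pos [ 0.4975 -0.3101  0.2377] yaw -17.26 tilt [-3.e-04 -3.e-04 -1.e+00] F [-0.   0.7 -1.2] M [-0.04  0.09  0.03] gap 0.088 gf 0.0
dp units [-0.41   0.29   2.569]
```

Request:
{"name": "send_rows", "arguments": {"steps": [{"dp":[-0.41,0.29,0],"turn":[0,0,0]},{"dp":[0,0,0.4],"turn":[0,0,0]},{"dp":[0,0,0.4],"turn":[0,0,0]},{"dp":[0,0,0.4],"turn":[0,0,0]},{"dp":[0,0,0.4],"turn":[0,0,0]},{"dp":[0,0,0],"turn":[0,0,0]}]}}

```text
clock: 4.7
eef_pos: [0.5075, -0.3404, 0.1154]
orientation: [0.804, 0.594, -0.001, -0.004]
force: [0.5, -0.4, 0.6]
finger_gap: 0.0882
grasp_force: 0.0
```

Run:
```python
from h import *
from bench import cams
to([.509,-.346,.045])
t=cams.grab_frame("top")["image"][...,::-1];s=cams.grab_frame("side")["image"][...,::-1]
cv2.imwrite("pics/d1.png",np.hstack([crop(t,350,185,60,60,6),crop(s,290,230,70,60,6)]))
P=[.509,-.346,.08];print(proj(top,P),proj(side,P))
```

```text
t 4.7 pos [ 0.5075 -0.3404  0.1154] yaw -17.07 tilt [-0.0053  0.0054 -1.    ] F [ 0.5 -0.4  0.6] M [-0.09  0.16  0.01] gap 0.0882 gf 0.0
dp units [-0.068  0.048  0.938]
(np.float64(390.7076065280272), np.float64(218.2548330145841)) (np.float64(329.6246664575274), np.float64(280.2352734317104))
```

View pics/d1.png

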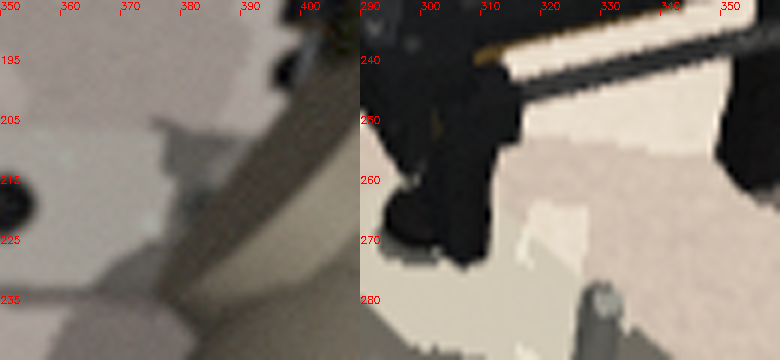

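The side crop shows the pin top at (331,280), between the finger tips at about (308,272) and (356,262). I'll compare these with the projected fingertips.

Run:
```python
from h import *
from bench import status
to([.509,-.346,.045])
s=status.get_state();q=R.from_quat(s["orientation"])
for y in(-.062,-.044,0,.044,.062): print(y,proj(side,s["eef_pos"]+q.apply([0,y,0])))
```

```text
t 4.8 pos [ 0.5091 -0.3421  0.1196] yaw -17.07 tilt [ 3.e-04 -2.e-04 -1.e+00] F [1.  0.  0.7] M [-0.04  0.07 -0.02] gap 0.0881 gf 0.0
dp units [-0.05   0.014  0.995]
-0.062 (np.float64(299.7541913556961), np.float64(271.447872336954))
-0.044 (np.float64(308.7319018309258), np.float64(269.1692103951568))
0 (np.float64(330.17138113544297), np.float64(263.72758631093825))
0.044 (np.float64(350.9204763241164), np.float64(258.4611908681796))
0.062 (np.float64(359.2174256143135), np.float64(256.35531514042515))
```

Request:
{"name": "send_rows", "arguments": {"steps": [{"dp":[-0.05,0.01,0.3],"turn":[0,0,0]},{"dp":[0,0,0.3],"turn":[0,0,0]},{"dp":[0,0,0.25],"turn":[0,0,0]},{"dp":[0,0,0.12],"turn":[0,0,0]},{"dp":[0,0,0],"turn":[0,0,0]},{"dp":[0,0,0],"turn":[0,0,0]}]}}

```text
clock: 5.4
eef_pos: [0.5091, -0.3466, 0.0476]
orientation: [0.804, 0.594, 0.0, 0.001]
force: [0.5, 0.5, -0.3]
finger_gap: 0.0883
grasp_force: 0.0
```

Request:
{"name": "send_rows", "arguments": {"steps": [{"dp":[0,0,0],"turn":[0,0,0]},{"dp":[0,0,0],"turn":[0,0,0]},{"dp":[0,0,0],"turn":[0,0,0]},{"dp":[0,0,0],"turn":[0,0,0]},{"dp":[0,0,0],"turn":[0,0,0]},{"dp":[0,0,0],"turn":[0,0,0]},{"dp":[0,0,0],"turn":[0,0,0]},{"dp":[0,0,0],"turn":[0,0,0]},{"dp":[0,0,0],"turn":[0,0,0]},{"dp":[0,0,0],"turn":[0,0,0]}], "grip": 1, "force": 30}}

```text
clock: 6.4
eef_pos: [0.5085, -0.3462, 0.046]
orientation: [0.804, 0.594, 0.0, 0.0]
force: [-0.6, -0.3, -0.2]
finger_gap: 0.0129
grasp_force: 30.0
```

```bash
python3 -c "
from h import *
to([.509,-.346,.045])"
```

```text
t 6.4 pos [ 0.5085 -0.3462  0.046 ] yaw -17.09 tilt [ 2.e-04 -1.e-04 -1.e+00] F [-0.6 -0.3 -0.2] M [-0.1   0.04  0.01] gap 0.0129 gf 30.0
dp units [0.004 0.005 0.013]
```

Gap is 12.9 mm on a 14 mm grip. I'll lift and check how the pin sits in the pads.

Request:
{"name": "send_rows", "arguments": {"steps": [{"dp":[0,0,-0.15],"turn":[0,0,0]},{"dp":[0,0,-0.3],"turn":[0,0,0]},{"dp":[0,0,-0.4],"turn":[0,0,0]},{"dp":[0,0,-0.4],"turn":[0,0,0]},{"dp":[0,0,-0.4],"turn":[0,0,0]},{"dp":[0,0,0],"turn":[0,0,0]},{"dp":[0,0,0],"turn":[0,0,0]}]}}

```text
clock: 7.1
eef_pos: [0.5083, -0.346, 0.1703]
orientation: [0.804, 0.594, 0.0, 0.0]
force: [0.3, 0.6, -1.2]
finger_gap: 0.0134
grasp_force: 30.0
```

Run:
```python
from h import *
from bench import cams,status
to([.593,.0458,.17])
s=cams.grab_frame("side")["image"][...,::-1]
cv2.imwrite("raw_d2.png",s)
cv2.imwrite("pics/d2.png",crop(s,300,210,60,60,10))
st=status.get_state();q=R.from_quat(st["orientation"])
for z in(0,.031): print(z,proj(side,st["eef_pos"]+q.apply([0,0,z])))
for x in (-.009,.009): print(x,proj(side,st["eef_pos"]+q.apply([x,0,0])))
```

```text
t 7.1 pos [ 0.5083 -0.346   0.1703] yaw -17.08 tilt [ 5.e-04 -6.e-04 -1.e+00] F [ 0.3  0.6 -1.2] M [-0.01  0.14 -0.02] gap 0.0134 gf 30.0
dp units [ 5.326e+00 -4.550e-01  2.000e-03]
0 (np.float64(333.8297094261009), np.float64(244.55981430649823))
0.031 (np.float64(332.1273554033055), np.float64(257.55353302061))
-0.009 (np.float64(336.2507757906026), np.float64(247.68493475925382))
0.009 (np.float64(331.4583276626786), np.float64(241.49882690077374))
```

View pics/d2.png

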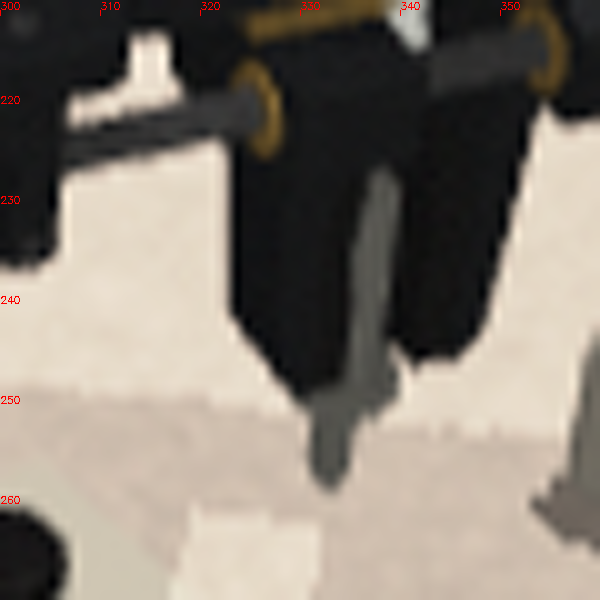

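Run:
```python
from h import *
print(proj(side,[.5085,-.3462,.08]),"obs 330.2,280",proj(top,[.5085,-.3462,.08]),"obs 390.4,218.6")
g=cv2.imread("avg_top.png",0).astype(float)
def cen(u,v,r):
    p=g[v-r:v+r+1,u-r:u+r+1]; b=np.median(np.r_[p[0],p[-1],p[:,0],p[:,-1]]); w=np.clip(b-p-12,0,None)
    y,x=np.mgrid[v-r:v+r+1,u-r:u+r+1]; return (w*x).sum()/w.sum(),(w*y).sum()/w.sum()
e=cen(236,189,4);print("ear",e,onz(top,*e,.07))
print(g[183:200,250:268].astype(int))
# hub top circle outline and plate outline
b=cv2.imread("avg_top.png")
c=crop(np.clip((b.astype(float)-30)*1.6,0,255).astype(np.uint8),226,172,50,42,15); cv2.imwrite("pics/e1.png",c)
s=cv2.imread("avg_side.png"); c2=crop(s,225,175,55,42,14)
cv2.imwrite("pics/e2.png",c2)
```

```text
(np.float64(329.51125995866363), np.float64(280.40900627558113)) obs 330.2,280 (np.float64(390.8032188610716), np.float64(218.45064213781183)) obs 390.4,218.6
ear (np.float64(235.56661045531197), np.float64(188.86509274873524)) [0.5942312  0.04695863 0.07      ]
[[131 134 133 130 128 129 132 131 131 131 134 134 135 136 134 134 133 132]
 [131 132 131 130 130 133 135 135 136 135 136 137 135 136 137 135 134 134]
 [131 129 130 133 136 137 137 139 136 137 138 137 138 137 135 137 135 134]
 [131 133 135 136 139 138 139 137 131 125 128 134 138 139 138 137 135 135]
 [131 135 135 137 137 138 139 135 118  98 102 120 135 139 139 138 137 135]
 [133 135 137 138 137 137 137 128 104  72  73 101 129 139 138 139 137 137]
 [133 135 136 137 137 132 123 111  85  64  62  95 129 139 139 137 137 139]
 [137 135 135 137 131 117  98  79  65  62  68  95 126 138 138 138 137 137]
 [137 137 138 135 121  94  63  51  58  65  69  86 117 133 137 137 136 137]
 [137 137 138 131 110  72  45  48  59  67  64  70 101 129 136 137 136 134]
 [137 137 137 130 101  59  40  51  61  67  65  63  92 126 138 137 135 135]
 [137 137 136 131 104  67  52  59  65  65  64  65  95 128 137 138 137 134]
 [136 136 138 132 116  87  70  65  65  65  69  79 105 130 137 137 135 133]
 [136 139 139 137 130 109  89  76  73  77  88 103 121 133 138 139 136 133]
 [135 138 138 139 137 129 116 105 101 107 115 124 131 137 138 138 135 127]
 [128 136 139 138 138 137 133 130 127 130 132 135 137 137 137 137 131 113]
 [117 133 138 139 138 139 138 137 137 138 137 138 137 137 137 133 117  98]]
```

View pics/e1.png

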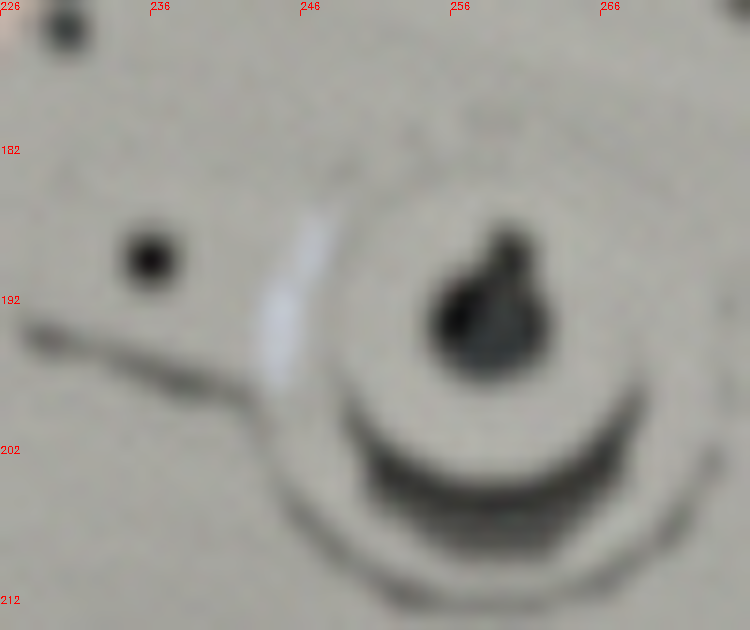

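The top crop shows the ear hole at (235.6,188.9) and the bore centre at (258.2,193.2). With the bias measured at the gripped pin, the ear is at about (0.5936,0.0449) and the bore at about (0.575,-0.014).

Request:
{"name": "send_rows", "arguments": {"steps": [{"dp":[0.3,-0.037,0],"turn":[0,0,0]},{"dp":[0.5,-0.037,0],"turn":[0,0,0]},{"dp":[0.5,-0.037,0],"turn":[0,0,0]},{"dp":[0.5,-0.037,0],"turn":[0,0,0]},{"dp":[0.5,-0.037,0],"turn":[0,0,0]},{"dp":[0.5,-0.037,0],"turn":[0,0,0]},{"dp":[0.5,-0.037,0],"turn":[0,0,0]},{"dp":[0.5,-0.037,0],"turn":[0,0,0]},{"dp":[0.5,-0.037,0],"turn":[0,0,0]},{"dp":[0.5,-0.037,0],"turn":[0,0,0]},{"dp":[0.4,-0.037,0],"turn":[0,0,0]},{"dp":[0.11,-0.037,0],"turn":[0,0,0]}]}}

```text
clock: 8.35
eef_pos: [0.5933, 0.0469, 0.1683]
orientation: [0.803, 0.595, -0.001, -0.001]
force: [0.9, -0.9, -1.3]
finger_gap: 0.013
grasp_force: 30.0
```

Request:
{"name": "send_rows", "arguments": {"steps": [{"dp":[0,0,0],"turn":[0,0,0]},{"dp":[0,0,0.25],"turn":[0,0,0]},{"dp":[0,0,0.25],"turn":[0,0,0]},{"dp":[0,0,0.15],"turn":[0,0,0]},{"dp":[0,0,0],"turn":[0,0,0]},{"dp":[0,0,0],"turn":[0,0,0]},{"dp":[0,0,0],"turn":[0,0,0]}]}}

```text
clock: 9.05
eef_pos: [0.5941, 0.0439, 0.1219]
orientation: [0.804, 0.594, 0.001, 0.001]
force: [-0.3, 0.6, 0.1]
finger_gap: 0.0132
grasp_force: 30.0
```

```bash
python3 -c "
from h import *
to([.5936,.0449,.108])"
```

```text
t 9.05 pos [0.5941 0.0439 0.1219] yaw -17.11 tilt [ 1.5e-03 -2.0e-04 -1.0e+00] F [-0.3  0.6  0.1] M [-0.08  0.04 -0.01] gap 0.0132 gf 30.0
dp units [ 0.011 -0.01   0.185]
```

Request:
{"name": "send_rows", "arguments": {"steps": [{"dp":[0.01,-0.01,0.1],"turn":[0,0,0]},{"dp":[0,0,0.05],"turn":[0,0,0]},{"dp":[0,0,0.03],"turn":[0,0,0]},{"dp":[0,0,0.03],"turn":[0,0,0]},{"dp":[0,0,0.03],"turn":[0,0,0]},{"dp":[0,0,0],"turn":[0,0,0]},{"dp":[0,0,0],"turn":[0,0,0]}]}}

```text
clock: 9.75
eef_pos: [0.5932, 0.0452, 0.103]
orientation: [0.804, 0.594, 0.0, 0.0]
force: [-0.8, -0.4, -1.4]
finger_gap: 0.0131
grasp_force: 30.0
```

```bash
python3 -c "
from h import *
to([.5936,.0449,.087])"
```

```text
t 9.75 pos [0.5932 0.0452 0.103 ] yaw -17.08 tilt [ 1.e-04 -0.e+00 -1.e+00] F [-0.8 -0.4 -1.4] M [-0.03  0.09 -0.04] gap 0.0131 gf 30.0
dp units [-0.002  0.007  0.214]
```

No contact force with the tip about 3 mm below the ear face, so it seems to be entering. I'll continue.

Request:
{"name": "send_rows", "arguments": {"steps": [{"dp":[0,0,0.04],"turn":[0,0,0]},{"dp":[0,0,0.04],"turn":[0,0,0]},{"dp":[0,0,0.04],"turn":[0,0,0]},{"dp":[0,0,0],"turn":[0,0,0]},{"dp":[0,0,0],"turn":[0,0,0]}]}}

```text
clock: 10.25
eef_pos: [0.5933, 0.0452, 0.0939]
orientation: [0.804, 0.594, 0.0, 0.0]
force: [2.0, -1.1, -2.1]
finger_gap: 0.013
grasp_force: 30.0
```

```bash
python3 -c "
from h import *
to([.5936,.0449,.082])"
```

```text
t 10.25 pos [0.5933 0.0452 0.0939] yaw -17.09 tilt [ 1.e-04 -1.e-04 -1.e+00] F [ 2.  -1.1 -2.1] M [-0.18 -0.23  0.02] gap 0.013 gf 30.0
dp units [-0.002  0.005  0.158]
```

Request:
{"name": "send_rows", "arguments": {"steps": [{"dp":[0,0.01,0.04],"turn":[0,0,0]},{"dp":[0,0,0.04],"turn":[0,0,0]},{"dp":[0,0,0.03],"turn":[0,0,0]},{"dp":[0,0,0.02],"turn":[0,0,0]},{"dp":[0,0,0],"turn":[0,0,0]},{"dp":[0,0,0],"turn":[0,0,0]}]}}

```text
clock: 10.85
eef_pos: [0.5938, 0.045, 0.0842]
orientation: [0.804, 0.594, -0.0, -0.0]
force: [1.1, 0.5, 0.1]
finger_gap: 0.013
grasp_force: 30.0
```

```bash
python3 -c "
from h import *
to([.5936,.0449,.082])"
```

```text
t 10.85 pos [0.5938 0.045  0.0842] yaw -17.09 tilt [-1.e-04  0.e+00 -1.e+00] F [1.1 0.5 0.1] M [-0.06  0.04 -0.05] gap 0.013 gf 30.0
dp units [-0.002 -0.002  0.03 ]
```

Request:
{"name": "send_rows", "arguments": {"steps": [{"dp":[0,0,0.02],"turn":[0,0,0]},{"dp":[0,0,0.02],"turn":[0,0,0]},{"dp":[0,0,0],"turn":[0,0,0]},{"dp":[0,0,0],"turn":[0,0,0]}]}}

```text
clock: 11.25
eef_pos: [0.5941, 0.045, 0.0819]
orientation: [0.804, 0.594, 0.0, 0.0]
force: [-0.8, 0.1, 6.0]
finger_gap: 0.0127
grasp_force: 30.0
```

```bash
python3 -c "
from h import *
to([.5936,.0449,.082])"
```

```text
t 11.25 pos [0.5941 0.045  0.0819] yaw -17.08 tilt [ 1.e-03 -1.e-04 -1.e+00] F [-0.8  0.1  6. ] M [-0.06  0.32 -0.04] gap 0.0127 gf 30.0
dp units [-0.003 -0.006 -0.001]
```

Request:
{"name": "send_rows", "arguments": {"steps": [{"dp":[0,0,0.02],"turn":[0,0,0]},{"dp":[0,0,0],"turn":[0,0,0]},{"dp":[0,0,0],"turn":[0,0,0]}]}}

```text
clock: 11.55
eef_pos: [0.5946, 0.0448, 0.0818]
orientation: [0.804, 0.594, 0.001, 0.001]
force: [-4.6, 0.6, 15.5]
finger_gap: 0.0129
grasp_force: 30.0
```

Request:
{"name": "send_rows", "arguments": {"steps": [{"dp":[0,0,0],"turn":[0,0,0]},{"dp":[0,0,0],"turn":[0,0,0]},{"dp":[0,0,0],"turn":[0,0,0]},{"dp":[0,0,0],"turn":[0,0,0]},{"dp":[0,0,0],"turn":[0,0,0]}], "grip": 0.2}}

```text
clock: 12.05
eef_pos: [0.5938, 0.045, 0.0795]
orientation: [0.804, 0.594, -0.0, -0.0]
force: [0.8, -0.5, 0.0]
finger_gap: 0.0354
grasp_force: 0.0
```

Request:
{"name": "send_rows", "arguments": {"steps": [{"dp":[0,0,-0.1],"turn":[0,0,0]},{"dp":[0,0,-0.2],"turn":[0,0,0]},{"dp":[0,0,-0.4],"turn":[0,0,0]},{"dp":[0,0,-0.5],"turn":[0,0,0]},{"dp":[0,0,-0.5],"turn":[0,0,0]},{"dp":[0,0,-0.4],"turn":[0,0,0]},{"dp":[0,0,0],"turn":[0,0,0]}]}}

```text
clock: 12.75
eef_pos: [0.5951, 0.045, 0.2422]
orientation: [0.804, 0.594, 0.003, 0.003]
force: [-0.6, -0.3, -0.7]
finger_gap: 0.0355
grasp_force: 0.0
```

Run:
```python
from h import *
from bench import cams,status
to([.456,.373,.235])
s=cams.grab_frame("side")["image"][...,::-1]; cv2.imwrite("raw_s3.png",s)
cv2.imwrite("pics/s3.png",crop(s,215,150,75,55,10))
for p in([.5936,.0449,.116],[.5936,.0449,.096]): print(proj(side,p))
```

```text
t 12.75 pos [0.5951 0.045  0.2422] yaw -17.08 tilt [ 0.0087 -0.001  -1.    ] F [-0.6 -0.3 -0.7] M [-0.06  0.07  0.05] gap 0.0355 gf 0.0
dp units [ 3.636 -3.058  0.076]
(np.float64(249.44215564604272), np.float64(170.56529195080108))
(np.float64(249.57419188217168), np.float64(177.03922843892363))
```

View pics/s3.png

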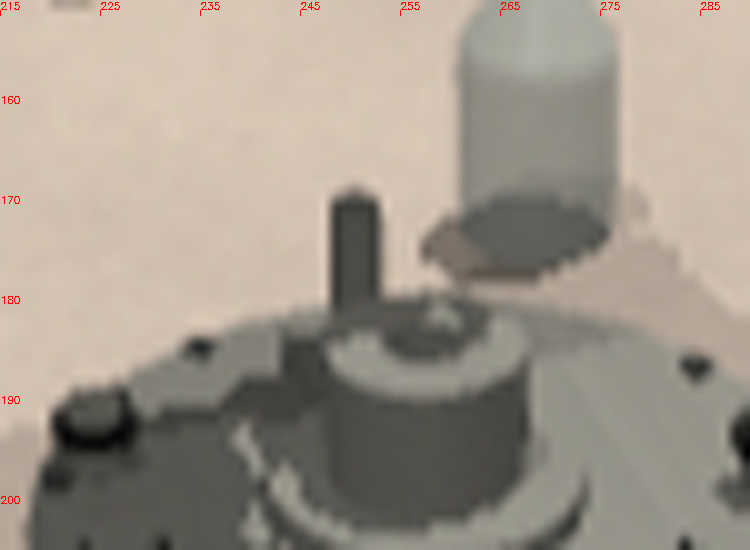

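The pin is home: its top is at (250,169.5) against the predicted (249.4,170.6). Next is the keyed (left) shaft.

Request:
{"name": "send_rows", "arguments": {"steps": [{"dp":[0.2,-0.16,0],"turn":[0,0,0]},{"dp":[0.4,-0.336,0],"turn":[0,0,0]},{"dp":[0.4,-0.336,0],"turn":[0,0,0]},{"dp":[0.4,-0.336,0],"turn":[0,0,0]},{"dp":[0.4,-0.336,0],"turn":[0,0,0]},{"dp":[0.4,-0.336,0],"turn":[0,0,0]},{"dp":[0.4,-0.336,0],"turn":[0,0,0]},{"dp":[0.4,-0.336,0],"turn":[0,0,0]},{"dp":[0.4,-0.336,0],"turn":[0,0,0]},{"dp":[0.24,-0.206,0],"turn":[0,0,0]},{"dp":[0,0,0],"turn":[0,0,0]}], "grip": -0.6}}

```text
clock: 13.9
eef_pos: [0.4523, 0.3759, 0.2357]
orientation: [0.803, 0.596, -0.001, -0.001]
force: [0.6, -0.4, -0.4]
finger_gap: 0.0705
grasp_force: 0.0
```

Request:
{"name": "send_rows", "arguments": {"steps": [{"dp":[0,0,0],"turn":[0,0,-0.73]},{"dp":[0,0,0],"turn":[0,0,-0.73]},{"dp":[0,0,0],"turn":[0,0,-0.73]},{"dp":[0,0,0],"turn":[0,0,-0.73]},{"dp":[0,0,0],"turn":[0,0,-0.73]},{"dp":[0,0,0],"turn":[0,0,-0.73]},{"dp":[0,0,0],"turn":[0,0,-0.73]},{"dp":[0,0,0],"turn":[0,0,0]},{"dp":[0,0,0],"turn":[0,0,0]}]}}

```text
clock: 14.8
eef_pos: [0.4549, 0.3728, 0.2366]
orientation: [0.525, 0.851, -0.001, -0.0]
force: [-0.0, -0.7, -0.1]
finger_gap: 0.0706
grasp_force: 0.0
```

Run:
```python
from h import *
print(onz(side,150.5,135.3,.138))
to([.4565,.3735,.084])
s=cv2.imread("avg_side.png")
# square-top blob: bright top face region in side view
g=cv2.cvtColor(s,cv2.COLOR_BGR2GRAY); print(g[130:142,142:162])
```

```text
[0.45404631 0.37039583 0.138     ]
t 14.8 pos [0.4549 0.3728 0.2366] yaw 26.64 tilt [-1.2e-03 -7.0e-04 -1.0e+00] F [-0.  -0.7 -0.1] M [-0.04  0.03 -0.01] gap 0.0706 gf 0.0
dp units [-1.000e-03  2.600e-02  2.035e+00]
[[ 76  54  63  76  91  99  98  91  89  92  92  92  93  92  92  93  93  92
   92  99]
 [ 76  76  77  79  87  99  98  91  90  93  93  91  93  92  92  92  92  92
   91  99]
 [ 93  92  92  93  91  98  98  93 102 118 112 112  99  87  92  92  92  77
   75  90]
 [ 93  92  93  93  90  98 108 118 125 136 130 129 122 114 134  89  93  53
   53  69]
 [ 92  93  92  93  81 122 129 135 135 135 136 135 138 114 124  81  93  76
   77  77]
 [ 86  93  93  76  68 110 113 115 133 138 136 119 111  76  65  78  92  92
   92  93]
 [ 66  92  93  76  70  68  72  82 106 112 108  83  63  65  65  75  87  82
   77  74]
 [ 43  88  92  93  78  70  71  71  71  69  66  64  64  66  65  70  68  58
   52  46]
 [ 43  71  93  92  84  72  70  71  71  71  70  64  64  65  64  66  46  46
   45  45]
 [ 42  48  75  73  71  71  70  71  71  71  73  64  64  65  64  65  48  46
   47  46]
 [ 42  42  50  45  47  62  70  71  71  71  72  63  64  65  64  66  52  48
   46  47]
 [ 41  42  49  46  47  56  71  71  71  71  70  64  64  65  65  66  55  46
   46  47]]
```

Request:
{"name": "send_rows", "arguments": {"steps": [{"dp":[0,0.015,0.3],"turn":[0,0,0]},{"dp":[0,0,0.4],"turn":[0,0,0]},{"dp":[0,0,0.4],"turn":[0,0,0]},{"dp":[0,0,0.4],"turn":[0,0,0]},{"dp":[0,0,0.35],"turn":[0,0,0]},{"dp":[0,0,0.16],"turn":[0,0,0]},{"dp":[0,0,0],"turn":[0,0,0]},{"dp":[0,0,0],"turn":[0,0,0]}]}}

```text
clock: 15.6
eef_pos: [0.4566, 0.374, 0.0875]
orientation: [0.524, 0.852, 0.001, 0.0]
force: [0.2, -0.3, 1.0]
finger_gap: 0.0706
grasp_force: 0.0
```

Request:
{"name": "send_rows", "arguments": {"steps": [{"dp":[0,0,0],"turn":[0,0,0]},{"dp":[0,0,0],"turn":[0,0,0]},{"dp":[0,0,0],"turn":[0,0,0]},{"dp":[0,0,0],"turn":[0,0,0]},{"dp":[0,0,0],"turn":[0,0,0]},{"dp":[0,0,0],"turn":[0,0,0]},{"dp":[0,0,0],"turn":[0,0,0]},{"dp":[0,0,0],"turn":[0,0,0]}], "grip": 1, "force": 15}}

```text
clock: 16.4
eef_pos: [0.4568, 0.3741, 0.0866]
orientation: [0.524, 0.852, 0.001, 0.0]
force: [3.4, 2.0, -2.6]
finger_gap: 0.0249
grasp_force: 14.7
```

Run:
```python
from h import *
to([.455,.373,.084])
```

```text
t 16.4 pos [0.4568 0.3741 0.0866] yaw 26.82 tilt [ 1.7e-03  9.0e-04 -1.0e+00] F [ 3.4  2.  -2.6] M [ 0.48 -0.87 -0.  ] gap 0.0249 gf 14.7
dp units [-0.002 -0.028  0.035]
```

Request:
{"name": "send_rows", "arguments": {"steps": [{"dp":[0,0.02,0],"turn":[0,0,0]},{"dp":[0,0,0],"turn":[0,0,0]},{"dp":[0,0,0],"turn":[0,0,0]},{"dp":[0,0,0],"turn":[0,0,0]},{"dp":[0,0,0],"turn":[0,0,0]}], "force": 55}}

```text
clock: 16.9
eef_pos: [0.4582, 0.3748, 0.0866]
orientation: [0.524, 0.852, 0.001, 0.001]
force: [4.6, 2.7, -3.2]
finger_gap: 0.0239
grasp_force: 54.6
```

Run:
```python
from h import *
to([.455,.373,.084])
```

```text
t 16.9 pos [0.4582 0.3748 0.0866] yaw 26.83 tilt [ 0.002   0.0011 -1.    ] F [ 4.6  2.7 -3.2] M [ 0.58 -1.18  0.02] gap 0.0239 gf 54.6
dp units [-0.002 -0.049  0.035]
```

Request:
{"name": "send_rows", "arguments": {"steps": [{"dp":[0,0,-0.1],"turn":[0,0,0]},{"dp":[0,0,-0.15],"turn":[0,0,0]},{"dp":[0,0,-0.3],"turn":[0,0,0]},{"dp":[0,0,-0.45],"turn":[0,0,0]},{"dp":[0,0,-0.45],"turn":[0,0,0]},{"dp":[0,0,-0.45],"turn":[0,0,0]},{"dp":[0,0,-0.1],"turn":[0,0,0]},{"dp":[0,0,0],"turn":[0,0,0]},{"dp":[0,0,0],"turn":[0,0,0]}]}}

```text
clock: 17.8
eef_pos: [0.4567, 0.374, 0.2343]
orientation: [0.524, 0.852, -0.002, -0.001]
force: [-0.1, 0.3, -3.1]
finger_gap: 0.0239
grasp_force: 54.8
```

Run:
```python
from h import *
from bench import cams
to([.575,-.014,.25])
for n in("top","side"): cv2.imwrite(f"raw_{n}5.png",cams.grab_frame(n)["image"][...,::-1])
```

```text
t 17.8 pos [0.4567 0.374  0.2343] yaw 26.83 tilt [-0.0037 -0.002  -1.    ] F [-0.1  0.3 -3.1] M [-0.06 -0.    0.01] gap 0.0239 gf 54.8
dp units [-5.328 -0.928 -0.205]
```

Request:
{"name": "send_rows", "arguments": {"steps": [{"dp":[-0.25,-0.04,0],"turn":[0,0,0]},{"dp":[-0.5,-0.088,0],"turn":[0,0,0]},{"dp":[-0.5,-0.088,0],"turn":[0,0,0]},{"dp":[-0.5,-0.088,0],"turn":[0,0,0]},{"dp":[-0.5,-0.088,0],"turn":[0,0,0]},{"dp":[-0.5,-0.088,0],"turn":[0,0,0]},{"dp":[-0.5,-0.088,0],"turn":[0,0,0]},{"dp":[-0.5,-0.088,0],"turn":[0,0,0]},{"dp":[-0.5,-0.088,0],"turn":[0,0,0]},{"dp":[-0.5,-0.088,0],"turn":[0,0,0]},{"dp":[-0.4,-0.07,0],"turn":[0,0,0]},{"dp":[-0.17,-0.03,0],"turn":[0,0,0]}]}}

```text
clock: 19.1
eef_pos: [0.5754, -0.0156, 0.2349]
orientation: [0.525, 0.851, -0.001, -0.001]
force: [0.1, 0.3, -2.1]
finger_gap: 0.0234
grasp_force: 54.8
```

Request:
{"name": "send_rows", "arguments": {"steps": [{"dp":[0,0,0],"turn":[0,0,0.646]},{"dp":[0,0,0],"turn":[0,0,0.646]},{"dp":[0,0,0],"turn":[0,0,0.646]},{"dp":[0,0,0],"turn":[0,0,0.646]},{"dp":[0,0,0],"turn":[0,0,0.646]},{"dp":[0,0,0],"turn":[0,0,0.646]},{"dp":[0,0,0],"turn":[0,0,0.646]},{"dp":[0,0,0],"turn":[0,0,0.646]},{"dp":[0,0,0],"turn":[0,0,0]},{"dp":[0,0,0],"turn":[0,0,0]}]}}

```text
clock: 20.1
eef_pos: [0.575, -0.0126, 0.2359]
orientation: [0.806, 0.592, -0.0, -0.001]
force: [0.6, -0.4, -3.4]
finger_gap: 0.024
grasp_force: 54.8
```

Run:
```python
from h import *
to([.575,-.014,.1906])
```

```text
t 20.1 pos [ 0.575  -0.0126  0.2359] yaw -17.4 tilt [-1.2e-03  4.0e-04 -1.0e+00] F [ 0.6 -0.4 -3.4] M [-0.08  0.11 -0.06] gap 0.024 gf 54.8
dp units [-0.017  0.007  0.604]
```

Request:
{"name": "send_rows", "arguments": {"steps": [{"dp":[-0.017,0.007,0.2],"turn":[0,0,0]},{"dp":[0,0,0.25],"turn":[0,0,0]},{"dp":[0,0,0.17],"turn":[0,0,0]},{"dp":[0,0,0],"turn":[0,0,0]},{"dp":[0,0,0],"turn":[0,0,0]},{"dp":[0,0,0],"turn":[0,0,0]}]}}

```text
clock: 20.7
eef_pos: [0.5757, -0.0145, 0.1909]
orientation: [0.807, 0.591, 0.001, 0.001]
force: [-0.5, -0.4, -3.1]
finger_gap: 0.0234
grasp_force: 54.8
```

Run:
```python
from h import *
from bench import cams,status
to([.575,-.014,.1606])
s=np.mean([cams.grab_frame("side")["image"].astype(float) for _ in range(3)],0)[...,::-1]
cv2.imwrite("raw_s6.png",s)
st=status.get_state();q=R.from_quat(st["orientation"]);o=st["eef_pos"]
print("shaft axis pred: nose",proj(side,o+q.apply([0,0,.0706])),"collar",proj(side,o+q.apply([0,0,.0326])),"grip",proj(side,o))
print("mouth pred",proj(side,[.575,-.014,.108]),"hub foot x dir",proj(side,[.575+.0955*.26,-.014-.296*.26*0,.108]))
cv2.imwrite("pics/s6.png",crop(np.clip((s-15)*1.7,0,255).astype(np.uint8),228,148,62,50,12))
```

```text
t 20.7 pos [ 0.5757 -0.0145  0.1909] yaw -17.54 tilt [ 1.5e-03 -3.0e-04 -1.0e+00] F [-0.5 -0.4 -3.1] M [-0.07  0.11 -0.02] gap 0.0234 gf 54.8
dp units [ 0.004 -0.011  0.403]
shaft axis pred: nose (np.float64(256.9393791435329), np.float64(180.51051980193844)) collar (np.float64(256.8102729405414), np.float64(167.36243744024915)) grip (np.float64(256.6950495658658), np.float64(155.628172276202))
mouth pred (np.float64(256.65964399423694), np.float64(184.5387446186743)) hub foot x dir (np.float64(264.46867141555003), np.float64(181.56950579276813))[ WARN:0@3.215] global loadsave.cpp:1063 imwrite_ Unsupported depth image for selected encoder is fallbacked to CV_8U.
```

View pics/s6.png

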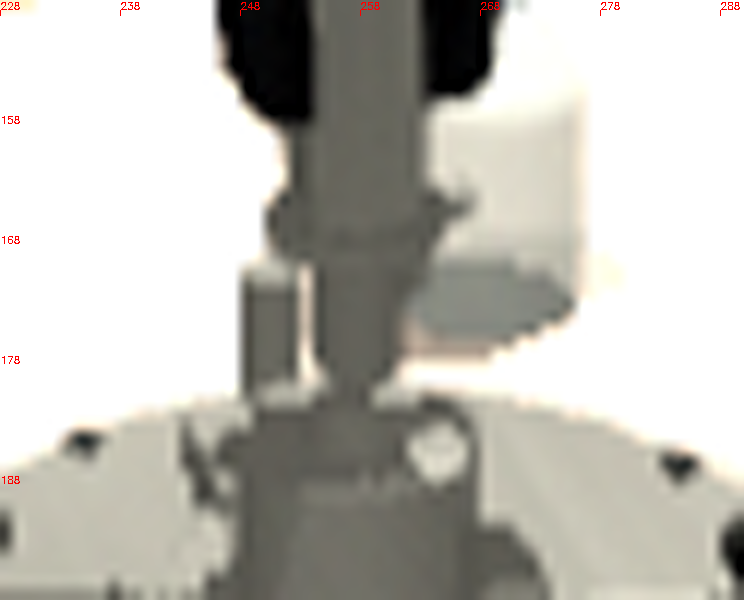

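The side crop shows the lug at (267,164.5), so this is the keyed shaft and its key points along the hub's x. The shaft is centred at about 257.3 and the hub at 257.7, which is nearly aligned. I'll descend slowly.

Request:
{"name": "send_rows", "arguments": {"steps": [{"dp":[0,0.007,0.06],"turn":[0,0,0]},{"dp":[0,0,0.06],"turn":[0,0,0]},{"dp":[0,0,0.04],"turn":[0,0,0]},{"dp":[0,0,0.04],"turn":[0,0,0]},{"dp":[0,0,0.03],"turn":[0,0,0]},{"dp":[0,0,0],"turn":[0,0,0]},{"dp":[0,0,0],"turn":[0,0,0]}]}}

```text
clock: 21.55
eef_pos: [0.5758, -0.0147, 0.1728]
orientation: [0.807, 0.591, -0.0, -0.0]
force: [0.8, -0.1, -3.0]
finger_gap: 0.0235
grasp_force: 54.8
```

Run:
```python
from h import *
to([.575,-.014,.1606])
```

```text
t 21.55 pos [ 0.5758 -0.0147  0.1728] yaw -17.58 tilt [-1.e-04  0.e+00 -1.e+00] F [ 0.8 -0.1 -3. ] M [-0.07  0.07  0.03] gap 0.0235 gf 54.8
dp units [ 0.005 -0.013  0.162]
```

Request:
{"name": "send_rows", "arguments": {"steps": [{"dp":[0,0,0.04],"turn":[0,0,0]},{"dp":[0,0,0.04],"turn":[0,0,0]},{"dp":[0,0,0.04],"turn":[0,0,0]},{"dp":[0,0,0.02],"turn":[0,0,0]},{"dp":[0,0,0],"turn":[0,0,0]},{"dp":[0,0,0],"turn":[0,0,0]}]}}

```text
clock: 22.15
eef_pos: [0.5756, -0.0147, 0.1619]
orientation: [0.807, 0.591, -0.0, -0.0]
force: [-1.8, -0.5, -4.3]
finger_gap: 0.0236
grasp_force: 54.8
```

Run:
```python
from h import *
to([.575,-.014,.156])
```

```text
t 22.15 pos [ 0.5756 -0.0147  0.1619] yaw -17.59 tilt [-1.e-03  1.e-04 -1.e+00] F [-1.8 -0.5 -4.3] M [-0.33  0.64 -0.03] gap 0.0236 gf 54.8
dp units [ 0.007 -0.01   0.079]
```

Request:
{"name": "send_rows", "arguments": {"steps": [{"dp":[0,-0.01,0.02],"turn":[0,0,0]},{"dp":[0,0,0.03],"turn":[0,0,0]},{"dp":[0,0,0.03],"turn":[0,0,0]},{"dp":[0,0,0.01],"turn":[0,0,0]},{"dp":[0,0,0],"turn":[0,0,0]},{"dp":[0,0,0],"turn":[0,0,0]}]}}

```text
clock: 22.75
eef_pos: [0.5752, -0.0144, 0.1554]
orientation: [0.807, 0.591, 0.0, 0.0]
force: [-0.5, -1.0, -3.5]
finger_gap: 0.0236
grasp_force: 54.8
```

Run:
```python
from h import *
to([.575,-.014,.1426])
```

```text
t 22.75 pos [ 0.5752 -0.0144  0.1554] yaw -17.58 tilt [ 1.e-04  0.e+00 -1.e+00] F [-0.5 -1.  -3.5] M [-0.24  0.22 -0.  ] gap 0.0236 gf 54.8
dp units [ 0.005 -0.004  0.171]
```

The nose is past 20 mm with no resistance, so the key is in the keyway. I'll push on against the spring.

Request:
{"name": "send_rows", "arguments": {"steps": [{"dp":[0,0,0.04],"turn":[0,0,0]},{"dp":[0,0,0.04],"turn":[0,0,0]},{"dp":[0,0,0.03],"turn":[0,0,0]},{"dp":[0,0,0.03],"turn":[0,0,0]},{"dp":[0,0,0],"turn":[0,0,0]},{"dp":[0,0,0],"turn":[0,0,0]}]}}

```text
clock: 23.35
eef_pos: [0.5753, -0.0145, 0.1455]
orientation: [0.807, 0.591, 0.0, 0.0]
force: [-2.1, -0.8, 4.6]
finger_gap: 0.0238
grasp_force: 54.8
```

Run:
```python
from h import *
to([.575,-.014,.1426])
```

```text
t 23.35 pos [ 0.5753 -0.0145  0.1455] yaw -17.58 tilt [ 1.1e-03 -3.0e-04 -1.0e+00] F [-2.1 -0.8  4.6] M [-0.26  0.48 -0.05] gap 0.0238 gf 54.8
dp units [ 0.006 -0.006  0.038]
```

Request:
{"name": "send_rows", "arguments": {"steps": [{"dp":[0,-0.005,0.02],"turn":[0,0,0]},{"dp":[0,0,0.02],"turn":[0,0,0]},{"dp":[0,0,0.01],"turn":[0,0,0]},{"dp":[0,0,0],"turn":[0,0,0]},{"dp":[0,0,0],"turn":[0,0,0]}]}}

```text
clock: 23.85
eef_pos: [0.5753, -0.0145, 0.1424]
orientation: [0.807, 0.591, 0.001, 0.001]
force: [-3.3, -1.8, 9.5]
finger_gap: 0.0234
grasp_force: 54.9
```

Run:
```python
from h import *
to([.575,-.014,.1426])
```

```text
t 23.85 pos [ 0.5753 -0.0145  0.1424] yaw -17.58 tilt [ 2.4e-03 -7.0e-04 -1.0e+00] F [-3.3 -1.8  9.5] M [-0.28  0.65 -0.02] gap 0.0234 gf 54.9
dp units [ 0.005 -0.006 -0.002]
```

Request:
{"name": "send_rows", "arguments": {"steps": [{"dp":[0,0,0.01],"turn":[0,0,0]},{"dp":[0,0,0.01],"turn":[0,0,0]},{"dp":[0,0,0],"turn":[0,0,0]},{"dp":[0,0,0],"turn":[0,0,0]}]}}

```text
clock: 24.25
eef_pos: [0.5754, -0.0145, 0.1423]
orientation: [0.807, 0.591, 0.001, 0.002]
force: [-6.4, -0.1, 19.3]
finger_gap: 0.0237
grasp_force: 54.9
```

Run:
```python
from h import *
to([.575,-.014,.1426])
```

```text
t 24.25 pos [ 0.5754 -0.0145  0.1423] yaw -17.58 tilt [ 0.0037 -0.001  -1.    ] F [-6.4 -0.1 19.3] M [-0.19  1.41 -0.04] gap 0.0237 gf 54.9
dp units [ 0.005 -0.007 -0.004]
```

Request:
{"name": "send_rows", "arguments": {"steps": [{"dp":[0,0,0],"turn":[0,0,0]},{"dp":[0,0,0],"turn":[0,0,0]},{"dp":[0,0,0],"turn":[0,0,0]},{"dp":[0,0,0],"turn":[0,0,0]},{"dp":[0,0,0],"turn":[0,0,0]},{"dp":[0,0,0],"turn":[0,0,0]},{"dp":[0,0,0],"turn":[0,0,0]},{"dp":[0,0,0],"turn":[0,0,0]}]}}

```text
clock: 25.05
eef_pos: [0.5754, -0.0145, 0.1423]
orientation: [0.807, 0.591, 0.001, 0.002]
force: [-5.5, -1.5, 20.5]
finger_gap: 0.0233
grasp_force: 54.9
```

Run:
```python
from h import *
to([.575,-.014,.1426])
from bench import job_done,status
if status.get_state()["force"][2]>12: print(job_done())
```

```text
t 25.05 pos [ 0.5754 -0.0145  0.1423] yaw -17.58 tilt [ 0.0037 -0.0011 -1.    ] F [-5.5 -1.5 20.5] M [-0.16  1.4   0.02] gap 0.0233 gf 54.9
dp units [ 0.005 -0.007 -0.004]
the job is handed in; nothing more can be done
None
```

The job is handed in at 25 s: the pin is home in the ear and released, and the keyed shaft is still gripped and pressed home against the spring at about 20 N. The shaft's seating was judged from depth and force, not a final picture.

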